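Charge the empty grinding jar and close it

ROBOT

A 6-joint arm with a two-finger parallel gripper is mounted at the origin on the work surface. World frame = base frame: x ahead of the robot, y to its left, z up, the work surface at z = 0. Lengths are in m, angles in rad, forces in N, time in s.
With the tool pointing down it reaches from about 0.25 to 0.775 m from the base axis. Payload 4 kg.
Tool frame: the origin (TCP) lies at the centre of the arm's flange, where the gripper is bolted on; the fingertips stand 199 mm ahead of it and the grasp point (between the pads) lies 180 mm ahead of it; z points along the fingers, y is the line along which they close (so a half turn about z gives the same grasp; the last joint's range is limited). The gripper opens to 94 mm and grips with 3 to 60 N. Pads are 16 mm wide; open, the fingers measure 119 mm over their backs; the gripper's body (75 mm by 177 mm) begins 78 mm behind the grasp point.
Start: joints at [0.999, 0.087, 1.371, -0, 1.684, -0.103], TCP at [0.249, 0.491, 0.405] pointing down, gripper open.
Joint ranges: [-3.1, 3.1], [-0.76, 2.03], [0.27, 2.55], [-1.08, 4.22], [0.17, 2.65], [-2.57, 2.57]. Speed limits (rad/s): [2.79, 2.79, 3.14, 3.14, 3.14, 3.14].

INTERFACE

Orientations are given as [roll, pitch, yaw] about the fixed x, y, z axes, in that order (R = Rz(yaw) Ry(pitch) Rx(roll)).
In Python, from bench import robot, eyes, models gives the robot as it stands.
- The arm moves only by the tool step_arm, never from a script. Its argument "commands" is a list that holds one entry, the list of rows, each a list of 7 numbers: the shift along the tool's x, y, z in mm, then the turn, a rotation vector about the tool's x, y, z in rad, then the finger opening in mm, from 0 to 94. In form: [[[tx, ty, tz, wx, wy, wz, gripper], ...]]. A call has 1 to 20 rows; each row shifts and turns the commanded pose from where the row before left it, along the tool's axes as they then stand; what a row does not reach is not made up. A row lasts 1/8 s, in which the tool goes at most 62.5 mm and 10.7 degrees, less where a joint would pass 70% of its speed; a pose out of reach is approached as far as the arm can. A call is refused whole if a number of a shift passes 62.5 or a number of a turn 0.188, either way. A call with a gripper value outside its range is refused whole. The fingers move at their own pace and stop on an object; the grip force is fixed at half the most. Time passes only in rows, so rows that do not move let the fingers close. It gives the time, the measured TCP pose, the force, the opening and the grip force at its end, in the units of the state.
- robot.get_obs(): the state, without advancing time (a new reading comes with each control period).
- eyes.snapshot(name): name is "scene" or "top"; returns a dict with "color" (420x560x3 uint8, red, green, blue), "camera_matrix" (3x3 intrinsics, pixels), "D" ([k1, k2, p1, p2, k3] as OpenCV has them; the pictures are not rectified), "eye" and "rotation" of the camera in the world. Camera axes: x right, y up, looking along -z (the intrinsics and any distortion apply to the point x, -y, -z); pixel columns grow to the right and rows downward; lengths in m; the calibration is good to about 2 mm. A picture is of the moment at which its call begins. There is no depth.
- robot.close_job(): hands the job in; it is judged then, once.
Trained networks look in a picture, given as the dict that the camera call returned (one of the last four; its "shot" number tells which), for a name from the list of things; names that differ only in an ending like _2 or _b are one class to them, and where a whole thing is asked for, a point or a joint stands for the part that bears it (a point fixed in the world has none). Each returns a list of dicts, best first, with "confidence" (0 to 1); they miss things now and then, are a little off and sometimes report something else, mostly with a low value. They report only what shows in the picture. A call takes as long as a camera call. They do not tell look-alikes from the thing itself.
- models.masks_of(picture, query): "mask" (420x560 bool, what is visible of it) and "xy" ([column, row] in pixels, amid what is visible of it).
- models.tip_of(picture, query): "xy" ([column, row] in pixels: a listed point, or the origin of a listed thing).
The state is a dict: "time": time; "joint_positions": joint angles; "qvel": joint speeds; "joint_torque": joint torques, N m; "tool_pos": TCP position; "ee_rot": TCP orientation; "wrist_force": force on the tool from outside, world axes, zero at the start; "wrist_torque": the same for the moment, N m; "width": finger opening in m; "finger_force": force on a finger pad.
Only numpy, scipy, OpenCV 4.12 (cv2) and the standard library are available. Lean on these libraries where they do the work, as an engineer would, in place of code of your own. Each camera call takes 0.05 s, during which the arm holds its last target. There are 200 camera calls.

TASK

One of the three grinding jars is still empty. Pick up the loaded scoop by its handle and tip its three balls into that empty jar (do not touch any ball with the fingers), lay the scoop back on the bench right side up, and fit the lid squarely on the jar you have just filled. Leave the jars standing where they are, the balls in the other two jars, and the bottle and the sample jar undisturbed.

Things in the scene. Friction and masses are not known exactly. Their poses are not given: they have to be found in the camera images.
- jar_a: one of three identical open steel grinding jars: upright cylinder, outer diameter 84, inner diameter 74, height 66, floor 6 thick. Origin at the centre of its underside, z up. Loose, about 0.7 kg. Two of the three jars hold two balls each, one is empty; the name does not tell which
- jar_b: one of three identical open steel grinding jars: upright cylinder, outer diameter 84, inner diameter 74, height 66, floor 6 thick. Origin at the centre of its underside, z up. Loose, about 0.7 kg. Two of the three jars hold two balls each, one is empty; the name does not tell which
- jar_c: one of three identical open steel grinding jars: upright cylinder, outer diameter 84, inner diameter 74, height 66, floor 6 thick. Origin at the centre of its underside, z up. Loose, about 0.7 kg. Two of the three jars hold two balls each, one is empty; the name does not tell which
- scoop: metal scoop, black handle, 180 mm long, 58 wide, 39 high, loose, 0.14 kg. Origin on its underside; own x runs from nose to handle, z up. Trough x -45 to 35, inner width 52, walls 36 high, open at the nose; floor rises 8 deg from back (5 high) to nose (16): balls stay while level, roll out when tipped nose-down 30-45 deg. Handle: level bar, x 38 to 135, 16 wide, 18 high, centre 30 up
- scoop_grip (a point): point in the middle of the scoop's handle bar, 62 mm from the scoop's origin along its x and 30 mm above the underside: a good place to grip from above, fingers closing across the bar (16 mm)
- scoop_nose (a point): middle of the front edge of the scoop's floor, where balls roll off: 45 mm from the scoop's origin along its -x, 16 mm above the underside
- ball_1_center (a point): centre of a white ceramic grinding ball, diameter 24, 27 g; in the scoop at the start
- ball_2_center (a point): centre of a white ceramic grinding ball, diameter 24, 27 g; in the scoop at the start
- ball_3_center (a point): centre of a white ceramic grinding ball, diameter 24, 27 g; in the scoop at the start
- ball_4_center (a point): centre of a white ceramic grinding ball, diameter 24, 27 g; in one of the two jars that are already filled
- ball_5_center (a point): centre of a white ceramic grinding ball, diameter 24, 27 g; in one of the two jars that are already filled
- ball_6_center (a point): centre of a white ceramic grinding ball, diameter 24, 27 g; in one of the two jars that are already filled
- ball_7_center (a point): centre of a white ceramic grinding ball, diameter 24, 27 g; in one of the two jars that are already filled
- lid: black jar lid, 42 mm high, loose, 0.18 kg, right way up. Origin at the centre of its underside, z up. From below: spigot of diameter 68 (bevelled foot), 8 high, that goes inside the jar mouth; flange of diameter 88, 8 thick, that rests on the rim; round knob of diameter 30, 26 high, to grip. Fitted, its origin is 58 mm above the jar origin
- bottle: closed amber bottle, diameter 68, 170 high, origin at the centre of its underside; bystander
- sample_jar: closed glass jar with a black lid, diameter 72, 55 high, origin at the centre of its underside; bystander
- ball_1: the ball whose centre is point ball_1_center (this frame turns as it rolls: use the point)
- ball_2: the ball whose centre is point ball_2_center (this frame turns as it rolls: use the point)
- ball_3: the ball whose centre is point ball_3_center (this frame turns as it rolls: use the point)
- ball_4: the ball whose centre is point ball_4_center (this frame turns as it rolls: use the point)
- ball_5: the ball whose centre is point ball_5_center (this frame turns as it rolls: use the point)
- ball_6: the ball whose centre is point ball_6_center (this frame turns as it rolls: use the point)
- ball_7: the ball whose centre is point ball_7_center (this frame turns as it rolls: use the point)
Things that resemble listed ones, but are neither listed nor needed, are in the scene too. Leave any blue look-alike of the jar_c alone.

How it is judged:
By the outcome, as a careful person would: the job done as asked, in the order asked, and still so for the second after the job is handed in, with the robot touching nothing.
It also fails if it takes over 72 s, if anything falls off the work surface, if the arm or the gripper's body presses on something with over 40 N, if the wrist force passes 120 N, or if a joint passes its speed limit or range.

## Working session

There is one attempt and no reset: what is moved stays moved. The work goes in short steps, Python scripts to look and compute and a tool call to move; the robot and the scene stay as the last step left them, time stands still between calls to the robot, and variables do not carry over. Pictures are saved under pics/ and viewed, at most 10 in all, crops included, and the job is handed in when it is done.

Besides the shell and the picture viewer there is one more tool, called after "Call:" by a JSON object that holds its "method" and its "body". step_arm: Moves the arm, as the interface text tells. Its arguments: {"type":"object","properties":{"commands":{"type":"array"}},"required":["commands"]}

```bash
ls; mkdir -p pics; cat > h.py <<'E'
import numpy as np, cv2
from bench import robot, eyes, models
def ray(s,px):
    u=cv2.undistortPoints(np.array([[px]],float),s["camera_matrix"],np.array(s["D"],float))[0,0]
    d=np.array(s["rotation"])@np.array([u[0],-u[1],-1.]); return np.array(s["eye"]),d
def at(s,px,z):
    e,d=ray(s,px); return e+d*(z-e[2])/d[2]
def proj(s,P):
    R=np.array(s["rotation"]);c=(np.atleast_2d(P)-np.array(s["eye"]))@R
    c=c*[1,-1,-1]
    return cv2.projectPoints(c,np.zeros(3),np.zeros(3),s["camera_matrix"],np.array(s["D"],float))[0][:,0]
def tri(s1,p1,s2,p2):
    a,d=ray(s1,p1);b,e=ray(s2,p2)
    t=np.linalg.lstsq(np.c_[d,-e],b-a,rcond=None)[0]
    return (a+d*t[0]+b+e*t[1])/2, np.linalg.norm(a+d*t[0]-b-e*t[1])
def save(s,n): cv2.imwrite("pics/"+n+".png",s["color"][:,:,::-1])
E
python3 - <<'E'
from h import *
np.set_printoptions(precision=3,suppress=True)
a=eyes.snapshot("top");b=eyes.snapshot("scene")
im=np.hstack([a["color"],b["color"]]);save(a,"top0");save(b,"scene0")
for s,n in((a,"top"),(b,"scene")):
    print(n,np.array(s["eye"]),s["rotation"][:,2] if hasattr(s["rotation"],'shape') else s["rotation"])
    for q in["jar_a","scoop","scoop_grip","scoop_nose","lid","bottle","sample_jar","ball_1_center"]:
        zz={"scoop_grip":.03,"scoop_nose":.016,"ball_1_center":.025}.get(q,0)
        for r in models.tip_of(s,q): print(q,round(r["confidence"],2),np.array(r["xy"]),at(s,r["xy"],zz))
o=robot.get_obs();print(o)
E
```

```text
picsTraceback (most recent call last):
  File "<stdin>", line 6, in <module>
IndexError: too many indices for array: array is 1-dimensional, but 2 were indexed
```

```bash
python3 - <<'E'
from h import *
a=eyes.snapshot("top");b=eyes.snapshot("scene")
print(a["rotation"],b["rotation"],a["eye"],b["eye"],a["camera_matrix"],a["D"])
E
```

```text
[ 0.22513169  0.00428797 -1.59667206] [ 0.68383948 -0.00114285  0.72407812] [ 0.2714639  -0.05038508  1.17756593] [ 0.96632099 -0.56069229  0.85381332] [[490.6252326    0.         286.68339866]
 [  0.         490.6252326  213.32666829]
 [  0.           0.           1.        ]] [-0.15944082  0.          0.          0.          0.        ]
```

View pics/top0.png

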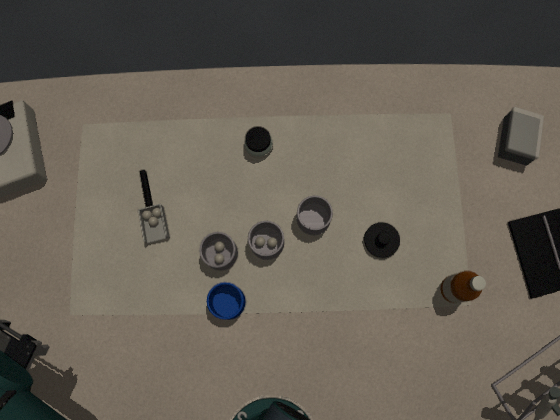

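View pics/scene0.png

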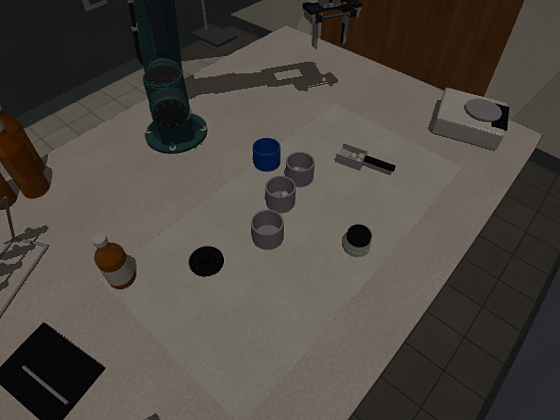

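Top view: three grey jars at (218,251) with 2 balls, (266,240) with 2 balls, and (314,216) empty. The blue look-alike at (226,301) is also empty and must be left alone. The target is the grey empty jar at (314,216). The scoop nose is at (155,243) with its handle end at (144,172), and the lid is at (382,240). The scene view agrees.

```bash
python3 - <<'E'
s=open('h.py').read()
s=s.replace('np.array(s["rotation"])','rot(s)').replace('def ray','from scipy.spatial.transform import Rotation as Ro\ndef rot(s): return Ro.from_euler("xyz",s["rotation"]).as_matrix()\ndef ray',1)
open('h.py','w').write(s)
E
python3 - <<'E'
from h import *
np.set_printoptions(precision=4,suppress=True)
a=eyes.snapshot("top");b=eyes.snapshot("scene")
c=a["color"][180:300,130:340];cv2.imwrite("pics/crop0.png",cv2.resize(c[:,:,::-1],None,fx=3.5,fy=3.5,interpolation=2))
for s,n in((a,"top"),(b,"scene")):
    print(n)
    for q in["jar_a","scoop","scoop_grip","scoop_nose","lid","bottle","sample_jar","ball_1_center"]:
        zz={"scoop_grip":.03,"scoop_nose":.016,"ball_1_center":.025}.get(q,0)
        for r in models.tip_of(s,q): print(q,round(r["confidence"],2),np.array(r["xy"]),at(s,r["xy"],zz))
    # rim / lid circles from masks
    for q,z in(("jar_a",.066),("lid",.016)):
        for r in models.masks_of(s,q):
            ys,xs=np.nonzero(r["mask"]); 
            if n=="top": print(q,'mask',r["xy"],len(xs))
o=robot.get_obs();print({k:o[k] for k in("time","tool_pos","ee_rot","wrist_force","width","joint_positions")})
E
```

```text
top
jar_a 0.95 [269.5 244.2] [ 0.4654 -0.0086  0.    ]
jar_a 0.93 [221.9 252.8] [0.4471 0.1075 0.    ]
jar_a 0.85 [226.2 298.9] [0.3357 0.0974 0.    ]
jar_a 0.66 [315.4 217.4] [ 0.529  -0.1226  0.    ]
jar_a 0.51 [219.8 260.6] [0.4282 0.1126 0.    ]
scoop 0.91 [155.5 230.3] [0.5068 0.2734 0.    ]
scoop_grip 0.81 [146.  196.9] [0.5849 0.2919 0.03  ]
scoop_grip 0.65 [217.2 244.7] [0.4623 0.1147 0.03  ]
scoop_grip 0.45 [220.8 246.8] [0.4571 0.1061 0.03  ]
scoop_nose 0.21 [254.8 242.4] [0.468  0.0261 0.016 ]
lid 0.68 [271.6 243.9] [ 0.466  -0.0137  0.    ]
lid 0.56 [379.  240.5] [ 0.467  -0.2761  0.    ]
bottle 0.56 [454.4 291.1] [ 0.3366 -0.4544  0.    ]
sample_jar 0.75 [259.  145.8] [0.7198 0.0137 0.    ]
sample_jar 0.58 [224.5 254.9] [0.4418 0.1011 0.    ]
ball_1_center 0.64 [153.4 222. ] [0.5225 0.2724 0.025 ]
ball_1_center 0.43 [146.4 215.4] [0.5395 0.2905 0.025 ]
jar_a mask [224.0, 299.1] 1186
jar_a mask [268.3, 237.5] 1018
jar_a mask [222.5, 253.1] 982
jar_a mask [316.6, 213.1] 1095
jar_a mask [272.4, 242.6] 77
jar_a mask [382.9, 239.6] 944
lid mask [381.5, 240.7] 1005
scene
jar_a
[... 377 characters left out ...]
06 0.03  ]
scoop_nose 0.93 [337.8 154.5] [0.4818 0.2552 0.016 ]
lid 0.94 [202.9 263.3] [ 0.4591 -0.2864  0.    ]
bottle 0.93 [123.2 279.2] [ 0.3455 -0.451   0.    ]
bottle 0.51 [369.7 158.7] [0.5598 0.3226 0.    ]
sample_jar 0.56 [355.6 246.2] [0.7189 0.0143 0.    ]
ball_1_center 0.53 [358.6 148.2] [0.5185 0.3142 0.025 ]
ball_1_center 0.48 [350.9 159.3] [0.53   0.2557 0.025 ]
ball_1_center 0.15 [281.6 196.6] [ 0.473  -0.0005  0.025 ]
{'time': 1.3, 'tool_pos': array([0.2485, 0.4907, 0.4047]), 'ee_rot': array([3.1415, 0.    , 2.6728]), 'wrist_force': array([-0.0258, -0.2414,  0.1567]), 'width': 0.094021419822069, 'joint_positions': array([ 0.9989,  0.0872,  1.3707,  0.    ,  1.6836, -0.1031])}
```

View pics/crop0.png

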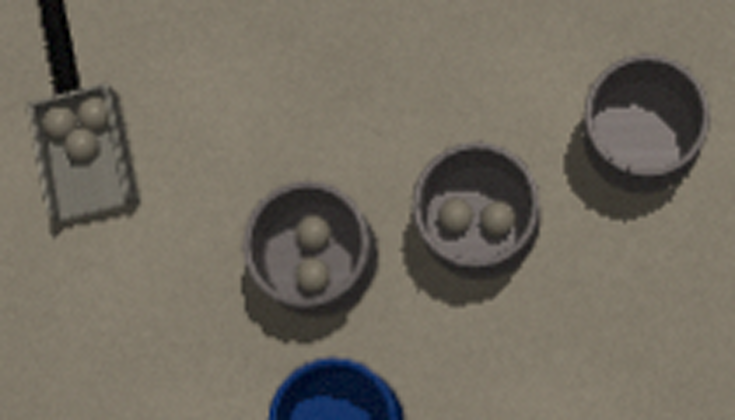

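The crop confirms it: the grey jar at (314,213) in the top image is empty, the blue one is below, and the balls sit at the back of the scoop. Next I fit the poses by rendering shapes onto the masks.

```bash
cat > fit.py <<'E'
from h import *
from scipy.optimize import minimize
def circ(x,y,z,r): t=np.linspace(0,2*np.pi,40); return np.c_[x+r*np.cos(t),y+r*np.sin(t),t*0+z]
def box(x0,x1,w,z0,z1,w2=None): return np.array([[x,s*w/2,z] for x in(x0,x1) for s in(-1,1) for z in(z0,z1)])
def cyl(p,parts): return [np.vstack([circ(p[0],p[1],z,r) for z,r in pr]) for pr in parts]
JAR=[[(0,.042),(.066,.042)]]
LID=[[(0,.034),(.008,.034)],[(.008,.044),(.016,.044)],[(.016,.015),(.042,.015)]]
def scoop(p):
    R=np.array([[np.cos(p[2]),-np.sin(p[2])],[np.sin(p[2]),np.cos(p[2])]])
    o=[]
    for b in(box(-.045,.035,.058,0,.039),box(.035,.135,.016,.021,.039)):
        b=b.copy();b[:,:2]=b[:,:2]@R.T+p[:2];o.append(b)
    return o
def render(s,parts,K=4):
    m=np.zeros((420*K,560*K),np.uint8)
    for P in parts: cv2.fillConvexPoly(m,cv2.convexHull(np.round((proj(s,P)+.5)*K).astype(np.int32)),1)
    return cv2.resize(m.astype(np.float32),(560,420),interpolation=cv2.INTER_AREA)
def fit(views,f,p0,step):
    def c(p):
        t=0
        for s,m in views:
            r=render(s,f(p)); t+=1-np.minimum(r,m).sum()/np.maximum(r,m).sum()
        return t
    S=np.vstack([p0]+[np.array(p0)+np.eye(len(p0))[i]*step[i] for i in range(len(p0))])
    r=minimize(c,p0,method="Nelder-Mead",options=dict(initial_simplex=S,xatol=1e-4,fatol=1e-4,maxiter=150))
    return r.x,r.fun/len(views)
def near(s,q,P):
    px=proj(s,P)[0]; L=models.masks_of(s,q)
    L=[r for r in L if np.hypot(*(np.array(r["xy"])-px))<22 and r["mask"].sum()>250]
    return L[0]["mask"].astype(np.float32) if L else None
def findfit(shots,q,f,p0,step,z):
    v=[(s,m) for s in shots for m in[near(s,q,[p0[0],p0[1],z])] if m is not None]
    if not v: print(q,"none"); return
    for i in range(len(v)):
        if len(v)>1: print("  single",fit(v[i:i+1],f,p0,step))
    r=fit(v,f,p0,step); print(q,len(v),r); return r[0]
E
python3 - <<'E'
from fit import *
np.set_printoptions(precision=4,suppress=True)
S=[eyes.snapshot("top"),eyes.snapshot("scene")]
findfit(S,"jar_a",lambda p:cyl(p,JAR),[.529,-.118],[.01,.01],.04)
findfit(S,"jar_a",lambda p:cyl(p,JAR),[.47,-.006],[.01,.01],.04)
findfit(S,"jar_a",lambda p:cyl(p,JAR),[.447,.108],[.01,.01],.04)
findfit(S,"lid",lambda p:cyl(p,LID),[.467,-.277],[.01,.01],.015)
p=findfit(S,"scoop",scoop,[.52,.272,.2],[.01,.01,.1],.03)
for s,n in zip(S,("top","scene")):
    r=[at(s,x,.039) for x in ([[139.1,209.4],[162,205.1],[169.1,240],[145.7,247.1]] if n=="top" else [])]
    print(np.array(r))
    if p is not None: print(proj(s,np.vstack(scoop(p))))
E
```

```text
single (array([ 0.5273, -0.1168]), np.float64(0.055579185485839844))
  single (array([ 0.525 , -0.1162]), np.float64(0.03366571664810181))
jar_a 2 (array([ 0.5261, -0.1164]), np.float64(0.048189759254455566))
  single (array([ 0.4695, -0.0017]), np.float64(0.13657468557357788))
  single (array([ 0.4683, -0.0005]), np.float64(0.08153390884399414))
jar_a 2 (array([ 0.469 , -0.0011]), np.float64(0.11058801412582397))
  single (array([0.4458, 0.1119]), np.float64(0.17109668254852295))
  single (array([0.4443, 0.1122]), np.float64(0.11562716960906982))
jar_a 2 (array([0.4453, 0.1116]), np.float64(0.14631468057632446))
  single (array([ 0.4674, -0.2795]), np.float64(0.04290372133255005))
  single (array([ 0.4649, -0.2799]), np.float64(0.06590378284454346))
lid 2 (array([ 0.4662, -0.2801]), np.float64(0.06474798917770386))
  single (array([0.5252, 0.2758, 0.225 ]), np.float64(0.2239525318145752))
  single (array([0.5243, 0.2747, 0.2419]), np.float64(0.18779045343399048))
scoop 2 (array([0.5253, 0.2758, 0.2206]), np.float64(0.2076738178730011))
[[0.5516 0.3052 0.039 ]
 [0.5608 0.2486 0.039 ]
 [0.4747 0.2288 0.039 ]
 [0.4588 0.2854 0.039 ]]
[[169.4654 237.5654]
 [165.6124 234.6957]
 [146.8674 243.1377]
 [142.3118 240.4495]
 [163.4069 206.9391]
 [159.4435 203.1423]
 [141.1514 212.4838]
 [136.5118 208.8693]
 [153.0922 206.9684]
 [151.117  205.2177]
 [146.853  208.5248]
 [144.7904 206.7977]
 [146.1195 169.4484]
 [144.1046 167.2057]
 [140.0108 170.9913]
 [137.913  168.7723]]
[]
[[335.4613 162.0037]
 [336.7931 152.6255]
 [342.7405 151.1912]
 [344.202  141.8171]
 [359.2756 170.7299]
 [361.2276 161.3848]
 [366.0452 159.4896]
 [368.0969 150.1372]
 [362.8314 161.6095]
 [363.761  157.2382]
 [364.7134 158.5076]
 [365.6557 154.1359]
 [393.9688 172.8489]
 [395.2825 168.5048]
 [395.6498 169.5894]
 [396.9706 165.2427]]
```

```bash
cat > plan.py <<'E'
import numpy as np, json
from scipy.spatial.transform import Rotation as Ro, Slerp
from bench import robot
def cur():
    o=robot.get_obs(); return np.array(o["tool_pos"]),Ro.from_euler("xyz",o["ee_rot"])
def rows(poses,grip,p=None,R=None):
    if p is None: p,R=cur()
    out=[]
    for q,Q in poses:
        s=np.round(R.inv().apply(np.array(q)-p)*1000,1); w=np.round((R.inv()*Q).as_rotvec(),3)
        out.append([float(v) for v in s]+[float(v) for v in w]+[grip]); p=p+R.apply(s/1000); R=R*Ro.from_rotvec(w)
    return out
def line(p0,R0,p1,R1,n):
    t=np.arange(1,n+1)/n; t=t*t*(3-2*t)*.5+t*.5 if n<4 else t*t*(3-2*t)
    S=Slerp([0,1],Ro.concatenate([R0,R1]))
    return [(p0+(p1-p0)*k,S(k)) for k in t]
down=lambda yaw: Ro.from_euler("xyz",[np.pi,0,yaw])
def show(r):
    for x in r: print(json.dumps(x)+",")
E
python3 - <<'E'
from plan import *
p,R=cur(); t=np.array([.586,.289,.30]); 
show(rows(line(p,R,t,down(3.362),14),94))
E
```

```text
[-5.7, -0.4, 1.5, 0.0, 0.0, -0.01, 94],
[-16.0, -1.3, 4.3, 0.0, 0.0, -0.028, 94],
[-24.5, -2.6, 6.6, 0.0, 0.0, -0.043, 94],
[-31.2, -4.8, 8.4, 0.0, 0.0, -0.056, 94],
[-35.9, -7.5, 9.7, 0.0, 0.0, -0.064, 94],
[-38.6, -10.7, 10.7, 0.0, 0.0, -0.07, 94],
[-39.5, -14.0, 11.2, 0.0, 0.0, -0.074, 94],
[-38.2, -16.9, 11.1, 0.0, 0.0, -0.073, 94],
[-35.5, -18.8, 10.7, 0.0, 0.0, -0.07, 94],
[-31.1, -19.4, 9.8, 0.0, 0.0, -0.065, 94],
[-25.6, -18.4, 8.3, 0.0, 0.0, -0.055, 94],
[-19.2, -15.4, 6.6, 0.0, 0.0, -0.043, 94],
[-12.1, -10.6, 4.3, 0.0, 0.0, -0.028, 94],
[-4.2, -3.9, 1.5, 0.0, 0.0, -0.01, 94],
```

Call:
{"method": "step_arm", "body": {"commands": [[[-6,0,1.5,0,0,-0.01,94],[-16,-1,4,0,0,-0.03,94],[-24.5,-3,7,0,0,-0.043,94],[-31,-5,8,0,0,-0.056,94],[-36,-7.5,10,0,0,-0.064,94],[-39,-11,11,0,0,-0.07,94],[-39,-14,11,0,0,-0.074,94],[-38,-17,11,0,0,-0.073,94],[-36,-19,11,0,0,-0.07,94],[-31,-19,10,0,0,-0.065,94],[-26,-18,8,0,0,-0.055,94],[-19,-15,6.5,0,0,-0.043,94],[-12,-10.5,4,0,0,-0.028,94],[-4,-4,1.5,0,0,-0.01,94],[0,0,0,0,0,0,94]]]}}

```text
time: 3.78
tool_pos: [0.5866, 0.29, 0.3]
ee_rot: [3.141, -0.001, -2.92]
wrist_force: [0.3, -0.4, 0.5]
width: 0.0939
finger_force: 0.0
```

```bash
python3 - <<'E'
from h import *
b=eyes.snapshot("scene"); c=b["color"][60:220,270:450]
cv2.imwrite("pics/hover.png",cv2.resize(c[:,:,::-1],None,fx=3.5,fy=3.5,interpolation=2))
print(proj(b,[[.5866,.29,.101],[.5866,.29,.03],[.5866,.29,.12]]))
for q in("scoop_grip","scoop_nose"): print([(r["xy"],r["confidence"]) for r in models.tip_of(b,q)])
E
```

```text
[[377.15209491 142.83557973]
 [372.87670708 160.84500756]
 [378.35825141 137.733934  ]]
[([369.5, 161.2], 0.77), ([335.4, 152.5], 0.47)]
[([339.4, 151.0], 0.59)]
```

View pics/hover.png

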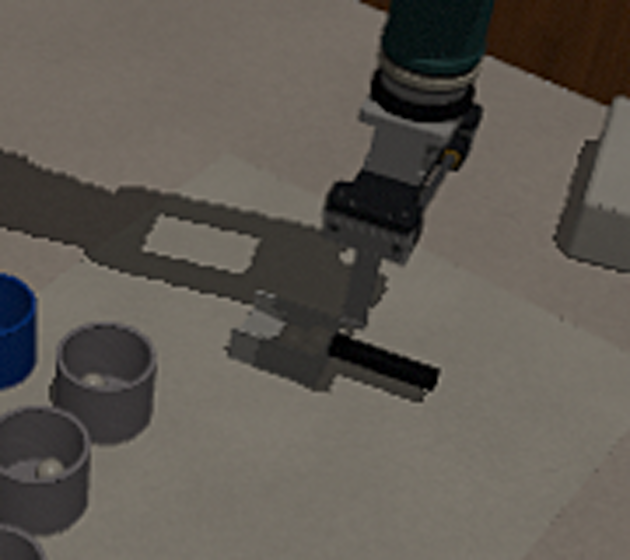

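The gripper hovers with its fingers astride the handle, which runs from (365,158) to (395,169). The grip point projects to (373,161), on the bar. Now I lower and close.

Call:
{"method": "step_arm", "body": {"commands": [[[0,0,8,0,0,0,94],[0,0,18,0,0,0,94],[0,0,25,0,0,0,94],[0,0,20,0,0,0,94],[0,0,13,0,0,0,80],[0,0,5,0,0,0,60],[0,0,0,0,0,0,45],[0,0,0,0,0,0,32],[0,0,0,0,0,0,26],[0,0,0,0,0,0,22],[0,0,0,0,0,0,18],[0,0,0,0,0,0,14],[0,0,0,0,0,0,8],[0,0,0,0,0,0,8],[0,0,0,0,0,0,8]]]}}

```text
time: 5.8
tool_pos: [0.5865, 0.2903, 0.2112]
ee_rot: [3.141, 0.0, -2.919]
wrist_force: [0.1, 0.7, -0.5]
width: 0.0159
finger_force: 30.0
```

Call:
{"method": "step_arm", "body": {"commands": [[[0,0,-3,0,0,0,8],[0,0,-8,0,0,0,8],[0,0,-14,0,0,0,8],[0,0,-18,0,0,0,8],[0,0,-20,0,0,0,8],[0,0,-20,0,0,0,8],[0,0,-18,0,0,0,8],[0,0,-14,0,0,0,8],[0,0,-10,0,0,0,8],[0,0,-5,0,0,0,8],[0,0,0,0,0,0,8]]]}}

```text
time: 7.18
tool_pos: [0.5865, 0.2902, 0.3411]
ee_rot: [3.142, -0.0, -2.919]
wrist_force: [0.1, 0.3, -1.9]
width: 0.0161
finger_force: 30.0
```

```bash
python3 - <<'E'
from fit import *
np.set_printoptions(precision=4,suppress=True)
b=eyes.snapshot("scene");a=eyes.snapshot("top")
c=b["color"][60:220,270:450]
d=a["color"][140:300,90:270]
cv2.imwrite("pics/lift.png",cv2.resize(np.hstack([c,d])[:,:,::-1],None,fx=2.2,fy=2.2,interpolation=2))
o=robot.get_obs();print(o["tool_pos"],o["ee_rot"],o["wrist_force"])
z=o["tool_pos"][2]-.18-.03
for s in(b,a):
  for q,h in(("scoop_nose",.016),("scoop",0)):
    print(q,[(r["xy"],r["confidence"],at(s,r["xy"],z+h)) for r in models.tip_of(s,q)])
E
```

```text
[0.5864 0.2902 0.3403] [-3.1414 -0.0014 -2.9194] [ 0.7164  0.2751 -3.0538]
scoop_nose [([342.5, 117.9], 0.92, array([0.4738, 0.2654, 0.1463])), ([354.0, 245.4], 0.59, array([ 0.7575, -0.0848,  0.1463]))]
scoop [([358.0, 130.0], 0.8, array([0.5293, 0.2678, 0.1303])), ([353.8, 245.0], 0.36, array([ 0.7518, -0.0735,  0.1303]))]
scoop_nose [([141.5, 229.3], 0.97, array([0.4805, 0.2644, 0.1463])), ([315.4, 217.2], 0.63, array([ 0.4975, -0.1137,  0.1463]))]
scoop [([139.1, 215.8], 0.82, array([0.5145, 0.276 , 0.1303]))]
```

View pics/lift.png

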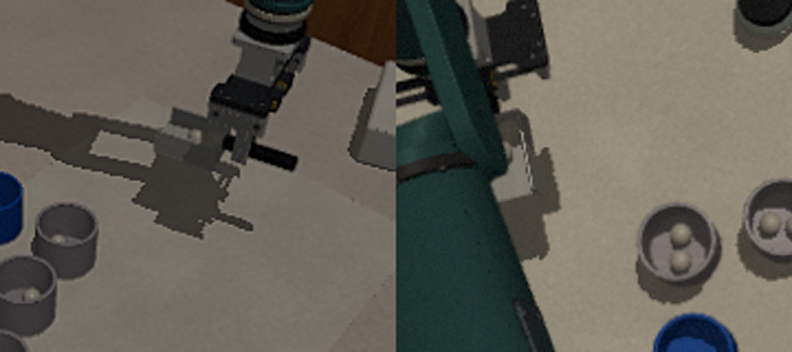

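```bash
cat >> plan.py <<'E'
C=np.array([.526,-.1165]); psi=np.arctan2(C[1],C[0]); u=np.r_[np.cos(psi),np.sin(psi),0]; Z=np.r_[0,0,1.]
def pour(th,nz,back=.020,d=.109):
    N=np.r_[C,0]+u*back+Z*nz; up=-np.sin(th)*u+np.cos(th)*Z
    g=N+d*(np.cos(th)*u+np.sin(th)*Z)+.014*up
    return g+.18*up, down(psi+np.pi)*Ro.from_rotvec([0,-th,0])
E
python3 - <<'E'
from plan import *
p,R=cur(); q,Q=pour(0,.146)
a0,a1=np.arctan2(p[1],p[0]),np.arctan2(q[1],q[0]); r0,r1=np.hypot(*p[:2]),np.hypot(*q[:2])
y0=R.as_euler("xyz")[2]%(2*np.pi); P=[]
for k in np.arange(1,19)/18:
    k=k*k*(3-2*k); a=a0+(a1-a0)*k; r=r0+(r1-r0)*k
    P.append((np.r_[r*np.cos(a),r*np.sin(a),p[2]+(q[2]-p[2])*k],down(y0+(psi+np.pi-y0)*k)))
print(q,Q.as_euler("xyz")); show(rows(P,8))
E
```

```text
[ 0.65194782 -0.14439529  0.34      ] [3.14159265 0.         2.92362836]
[-1.0, -3.8, 0.0, -0.0, -0.001, 0.004, 8],
[-2.9, -10.9, 0.0, -0.0, -0.0, 0.011, 8],
[-4.3, -17.1, 0.0, -0.0, -0.0, 0.018, 8],
[-5.3, -22.6, 0.1, -0.0, -0.0, 0.023, 8],
[-6.0, -27.1, 0.0, -0.0, -0.0, 0.027, 8],
[-6.2, -30.8, 0.0, -0.0, -0.0, 0.031, 8],
[-6.2, -33.8, 0.1, -0.0, -0.0, 0.034, 8],
[-5.7, -35.7, 0.0, -0.0, -0.0, 0.036, 8],
[-5.3, -36.7, 0.1, -0.0, -0.0, 0.036, 8],
[-4.4, -37.0, 0.0, -0.0, -0.0, 0.037, 8],
[-3.7, -36.1, 0.1, -0.0, -0.0, 0.035, 8],
[-2.9, -34.5, 0.0, -0.0, -0.0, 0.034, 8],
[-2.2, -31.7, 0.0, -0.0, -0.0, 0.031, 8],
[-1.5, -28.1, 0.1, -0.0, -0.0, 0.028, 8],
[-1.0, -23.6, 0.0, -0.0, -0.0, 0.023, 8],
[-0.6, -17.9, 0.0, -0.0, -0.0, 0.017, 8],
[-0.3, -11.5, 0.0, -0.0, -0.0, 0.011, 8],
[-0.1, -4.0, 0.1, -0.0, -0.0, 0.004, 8],
```

Call:
{"method": "step_arm", "body": {"commands": [[[-1,-4,0,0,0,0.004,8],[-3,-11,0,0,0,0.011,8],[-4,-17,0,0,0,0.018,8],[-5,-22.5,0,0,0,0.023,8],[-6,-27,0,0,0,0.027,8],[-6,-31,0,0,0,0.031,8],[-6,-34,0,0,0,0.034,8],[-6,-35.5,0,0,0,0.036,8],[-5,-37,0,0,0,0.036,8],[-4.5,-37,0,0,0,0.037,8],[-4,-36,0,0,0,0.035,8],[-3,-34.5,0,0,0,0.034,8],[-2,-32,0,0,0,0.031,8],[-1.5,-28,0,0,0,0.028,8],[-1,-23.5,0,0,0,0.023,8],[-0.5,-18,0,0,0,0.017,8],[-0.5,-11.5,0,0,0,0.011,8],[0,-4,0,0,0,0.004,8],[0,0,0,0,0,0,8]]]}}

```text
time: 9.85
tool_pos: [0.6515, -0.1447, 0.3412]
ee_rot: [3.141, 0.0, 2.924]
wrist_force: [0.1, 0.0, -2.7]
width: 0.0158
finger_force: 30.0
```

```bash
python3 - <<'E'
from fit import *
from plan import *
np.set_printoptions(precision=4,suppress=True)
b=eyes.snapshot("scene");a=eyes.snapshot("top")
cv2.imwrite("pics/prepour.png",cv2.resize(np.hstack([b["color"][100:280,200:380],a["color"][130:310,240:420]])[:,:,::-1],None,fx=2.2,fy=2.2,interpolation=2))
p,R=cur();print(p,R.as_euler("xyz"))
for s in(b,a):
  for q,h in(("scoop_nose",.016),):
    print(q,[(r["xy"],r["confidence"],at(s,r["xy"],p[2]-.21+h)) for r in models.tip_of(s,q)])
print("want nose",C+u[:2]*.02)
q,Q=pour(0,.092); print(p-q)
th=np.radians([1,2.5,4,5.5,7,8.5,10,11.5,13,14.5,16,17.5,19,21,24,27.5,31,35,39,43,46])
show(rows([pour(t,.092) for t in th],8,q,Q))
E
```

```text
[ 0.6516 -0.1443  0.3412] [3.1411 0.0001 2.9249]
scoop_nose []
scoop_nose []
want nose [ 0.5455 -0.1208]
[-0.0004  0.0001  0.0552]
[3.4, 0.0, -1.9, 0.0, -0.017, -0.0, 8],
[5.1, 0.0, -2.8, 0.0, -0.027, -0.0, 8],
[5.1, -0.0, -2.7, -0.0, -0.026, -0.0, 8],
[5.1, -0.0, -2.8, 0.0, -0.026, -0.0, 8],
[5.2, -0.0, -2.8, -0.0, -0.026, -0.0, 8],
[5.1, -0.0, -2.8, -0.0, -0.026, -0.0, 8],
[5.1, 0.0, -2.8, 0.0, -0.027, -0.0, 8],
[5.1, 0.0, -2.8, -0.0, -0.026, -0.0, 8],
[5.1, 0.0, -2.8, -0.0, -0.026, -0.0, 8],
[5.1, 0.0, -2.8, -0.0, -0.026, -0.0, 8],
[5.2, 0.0, -2.7, -0.0, -0.026, -0.0, 8],
[5.1, 0.0, -2.8, 0.0, -0.026, -0.0, 8],
[5.1, -0.0, -2.8, -0.0, -0.027, -0.0, 8],
[6.8, 0.0, -3.7, -0.0, -0.035, -0.0, 8],
[10.3, 0.0, -5.4, -0.0, -0.052, -0.0, 8],
[12.1, 0.0, -6.3, -0.0, -0.061, -0.0, 8],
[12.0, 0.0, -6.3, -0.0, -0.061, -0.0, 8],
[13.8, 0.0, -7.2, -0.0, -0.07, -0.0, 8],
[13.8, 0.0, -7.1, -0.0, -0.07, -0.0, 8],
[13.8, 0.0, -7.1, -0.0, -0.069, -0.0, 8],
[10.3, 0.0, -5.5, -0.0, -0.053, -0.0, 8],
```

View pics/prepour.png

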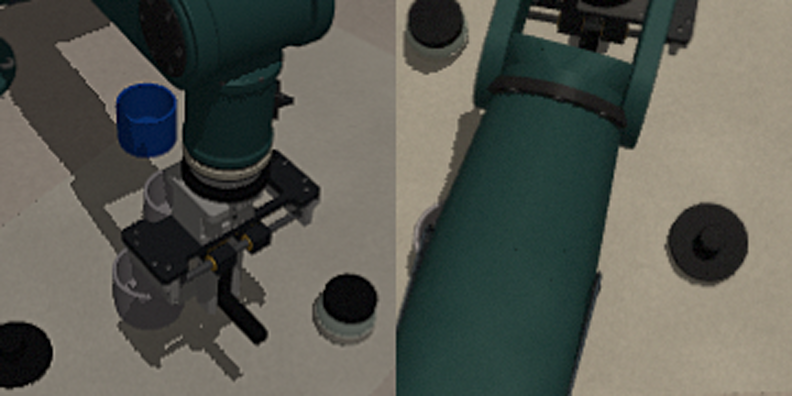

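The trough is hidden behind the arm in both views. The nose position follows from kinematics and the earlier check at lift. I lower, then tip slowly.

Call:
{"method": "step_arm", "body": {"commands": [[[0,0,3,0,0,0,8],[0,0,8,0,0,0,8],[0,0,11,0,0,0,8],[0,0,12,0,0,0,8],[0,0,11,0,0,0,8],[0,0,7,0,0,0,8],[0,0,3,0,0,0,8],[0,0,0,0,0,0,8]]]}}

```text
time: 11.05
tool_pos: [0.6515, -0.1451, 0.2861]
ee_rot: [3.142, 0.0, 2.924]
wrist_force: [-0.5, 0.1, -2.3]
width: 0.0157
finger_force: 30.0
```

Call:
{"method": "step_arm", "body": {"commands": [[[3.4,0,-1.9,0,-0.017,0,8],[5.1,0,-2.8,0,-0.026,0,8],[5.1,0,-2.8,0,-0.026,0,8],[5.1,0,-2.8,0,-0.026,0,8],[5.1,0,-2.8,0,-0.026,0,8],[5.1,0,-2.8,0,-0.026,0,8],[5.1,0,-2.8,0,-0.026,0,8],[5.1,0,-2.8,0,-0.026,0,8],[5.1,0,-2.8,0,-0.026,0,8],[5.1,0,-2.8,0,-0.026,0,8],[5.1,0,-2.8,0,-0.026,0,8],[5.1,0,-2.8,0,-0.026,0,8],[5.1,0,-2.8,0,-0.026,0,8]]]}}

```text
time: 12.68
tool_pos: [0.5838, -0.1301, 0.3116]
ee_rot: [3.142, 0.331, 2.924]
wrist_force: [-0.1, 0.7, -0.9]
width: 0.016
finger_force: 30.0
```

Call:
{"method": "step_arm", "body": {"commands": [[[7,0,-3.8,0,-0.035,0,8],[10,0,-5.4,0,-0.052,0,8],[12,0,-6.3,0,-0.061,0,8],[12,0,-6.3,0,-0.061,0,8],[13.8,0,-7.1,0,-0.07,0,8],[13.8,0,-7.1,0,-0.07,0,8],[13.8,0,-7.1,0,-0.07,0,8],[10,0,-5.4,0,-0.052,0,8],[0,0,0,0,0,0,8],[0,0,0,0,0,0,8],[0,0,0,0,0,0,8],[0,0,0,0,0,0,8]]]}}

```text
time: 14.18
tool_pos: [0.4838, -0.108, 0.3064]
ee_rot: [3.141, 0.8, 2.924]
wrist_force: [-0.1, -0.2, -1.7]
width: 0.0157
finger_force: 30.0
```

```bash
python3 - <<'E'
from fit import *
from plan import *
np.set_printoptions(precision=4,suppress=True)
b=eyes.snapshot("scene");a=eyes.snapshot("top")
cv2.imwrite("pics/pour.png",cv2.resize(np.hstack([b["color"][100:280,200:380],a["color"][130:310,240:420]])[:,:,::-1],None,fx=2.2,fy=2.2,interpolation=2))
p,R=cur();print(p,R.as_euler("xyz"),robot.get_obs()["wrist_force"])
print(pour(np.radians(46),.092)[0])
for s in(b,a): print([(r["xy"],r["confidence"]) for r in models.tip_of(s,"ball_1_center")])
E
```

```text
[ 0.4836 -0.1079  0.3063] [3.1415 0.7999 2.9238] [ 0.8274 -0.3386 -0.7272]
[ 0.4832 -0.107   0.3052]
[]
[([379.3, 243.8], 0.22)]
```

View pics/pour.png

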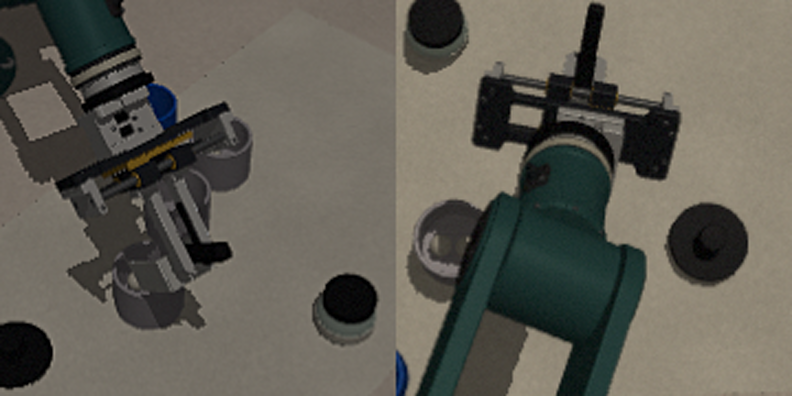

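The scoop is tipped over the rim of the right jar and no balls show on the bench. I raise and level it, then swing back.

```bash
python3 - <<'E'
from plan import *
p,R=cur(); th0=np.radians(45.8); P=[]
for k in np.arange(1,17)/16:
    k=k*k*(3-2*k); P.append(pour(th0*(1-k),.092+.06*min(1,k*1.6)))
a=rows(P,8); show(a)
print("--")
p,R=P[-1]; q=np.array([.5865,.2902,.345]);y0=psi+np.pi;y1=-2.919+2*np.pi
a0,a1=np.arctan2(p[1],p[0]),np.arctan2(q[1],q[0]); r0,r1=np.hypot(*p[:2]),np.hypot(*q[:2]); P=[]
for k in np.arange(1,15)/14:
    k=k*k*(3-2*k); a=a0+(a1-a0)*k; r=r0+(r1-r0)*k
    P.append((np.r_[r*np.cos(a),r*np.sin(a),p[2]+(q[2]-p[2])*k],down(y0+(y1-y0)*k)))
show(rows(P,8,p,R))
E
```

```text
[-2.2, 0.8, 1.0, 0.0, 0.009, 0.0, 8],
[-7.0, -0.0, 0.6, 0.0, 0.026, 0.0, 8],
[-10.9, -0.0, 1.1, 0.0, 0.039, 0.0, 8],
[-13.8, -0.0, 1.2, 0.0, 0.051, 0.0, 8],
[-16.1, -0.0, 1.3, 0.0, 0.061, 0.0, 8],
[-17.5, -0.0, 1.2, 0.0, 0.067, 0.0, 8],
[-18.2, -0.0, 0.9, 0.0, 0.073, 0.0, 8],
[-18.2, -0.0, 0.7, 0.0, 0.074, 0.0, 8],
[-17.7, -0.1, 0.4, 0.0, 0.075, 0.0, 8],
[-14.7, 0.0, 5.5, 0.0, 0.072, 0.0, 8],
[-12.8, 0.0, 7.8, 0.0, 0.067, 0.0, 8],
[-11.5, 0.0, 6.9, 0.0, 0.061, 0.0, 8],
[-9.8, 0.0, 5.9, 0.0, 0.051, 0.0, 8],
[-7.6, 0.0, 4.4, 0.0, 0.039, 0.0, 8],
[-4.8, 0.0, 2.8, 0.0, 0.026, 0.0, 8],
[-1.8, 0.0, 1.0, 0.0, 0.009, 0.0, 8],
--
[0.2, 6.6, 0.0, 0.0, 0.0, -0.006, 8],
[0.9, 18.4, 0.1, -0.0, 0.0, -0.018, 8],
[1.8, 28.3, 0.0, -0.0, 0.0, -0.028, 8],
[3.1, 36.0, 0.1, -0.0, 0.0, -0.035, 8],
[4.5, 41.8, 0.1, -0.0, 0.0, -0.041, 8],
[6.2, 45.4, 0.1, -0.0, 0.0, -0.045, 8],
[7.5, 47.1, 0.1, -0.0, 0.0, -0.047, 8],
[8.8, 46.8, 0.1, -0.0, 0.0, -0.047, 8],
[9.4, 44.6, 0.1, -0.0, 0.0, -0.045, 8],
[9.5, 40.5, 0.1, -0.0, 0.0, -0.041, 8],
[8.7, 34.6, 0.1, -0.0, 0.0, -0.036, 8],
[7.1, 26.9, 0.0, -0.0, 0.0, -0.027, 8],
[4.8, 17.5, 0.1, -0.0, 0.0, -0.018, 8],
[1.8, 6.2, 0.0, -0.0, 0.0, -0.007, 8],
```

Call:
{"method": "step_arm", "body": {"commands": [[[-2,0.5,1,0,0.009,0,8],[-7,0,0.6,0,0.026,0,8],[-11,0,1,0,0.039,0,8],[-14,0,1.2,0,0.051,0,8],[-16,0,1.3,0,0.061,0,8],[-17.5,0,1.2,0,0.067,0,8],[-18,0,0.9,0,0.073,0,8],[-18,0,0.7,0,0.074,0,8],[-18,0,0.4,0,0.075,0,8],[-14.5,0,5.5,0,0.072,0,8],[-13,0,8,0,0.067,0,8],[-11.5,0,7,0,0.061,0,8],[-10,0,6,0,0.051,0,8],[-7.5,0,4.5,0,0.039,0,8],[-5,0,3,0,0.026,0,8],[-2,0,1,0,0.009,0,8],[0,0,0,0,0,0,8]]]}}

```text
time: 16.5
tool_pos: [0.6524, -0.1447, 0.3455]
ee_rot: [3.142, 0.0, 2.924]
wrist_force: [0.1, -0.4, -2.1]
width: 0.0157
finger_force: 30.0
```

Call:
{"method": "step_arm", "body": {"commands": [[[0,6.5,0,0,0,-0.006,8],[1,18.5,0,0,0,-0.018,8],[2,28,0,0,0,-0.028,8],[3,36,0,0,0,-0.035,8],[4.5,42,0,0,0,-0.041,8],[6,45.5,0,0,0,-0.045,8],[7.5,47,0,0,0,-0.047,8],[9,47,0,0,0,-0.047,8],[9.5,44.5,0,0,0,-0.045,8],[9.5,40.5,0,0,0,-0.041,8],[8.5,34.5,0,0,0,-0.036,8],[7,27,0,0,0,-0.027,8],[5,17.5,0,0,0,-0.018,8],[2,6,0,0,0,-0.007,8],[0,0,0,0,0,0,8]]]}}

```text
time: 18.38
tool_pos: [0.5864, 0.2896, 0.3456]
ee_rot: [-3.141, 0.0, -2.918]
wrist_force: [0.6, -0.4, -0.8]
width: 0.0156
finger_force: 30.0
```

```bash
python3 - <<'E'
from fit import *
np.set_printoptions(precision=4,suppress=True)
a=eyes.snapshot("top");b=eyes.snapshot("scene")
cv2.imwrite("pics/after.png",cv2.resize(np.hstack([b["color"][100:280,220:400],a["color"][150:330,180:360]])[:,:,::-1],None,fx=2.2,fy=2.2,interpolation=2))
o=robot.get_obs();print(o["tool_pos"],o["ee_rot"],o["time"])
S=[a,b]
findfit(S,"jar_a",lambda p:cyl(p,JAR),[.526,-.1165],[.01,.01],.04)
findfit(S,"jar_a",lambda p:cyl(p,JAR),[.469,-.001],[.01,.01],.04)
findfit(S,"lid",lambda p:cyl(p,LID),[.466,-.28],[.01,.01],.015)
E
```

```text
[0.5869 0.2888 0.3455] [-3.1412  0.0002 -2.9196] 18.475
  single (array([ 0.5282, -0.1156]), np.float64(0.21364164352416992))
  single (array([ 0.5257, -0.117 ]), np.float64(0.09900671243667603))
jar_a 2 (array([ 0.5263, -0.1163]), np.float64(0.16672289371490479))
  single (array([ 0.4688, -0.0007]), np.float64(0.16632819175720215))
  single (array([ 0.4675, -0.0006]), np.float64(0.0906180739402771))
jar_a 2 (array([ 0.4686, -0.0011]), np.float64(0.13029271364212036))
  single (array([ 0.4678, -0.2811]), np.float64(0.08374530076980591))
  single (array([ 0.4633, -0.2792]), np.float64(0.08517307043075562))
lid 2 (array([ 0.4658, -0.2807]), np.float64(0.09253284335136414))
```

View pics/after.png

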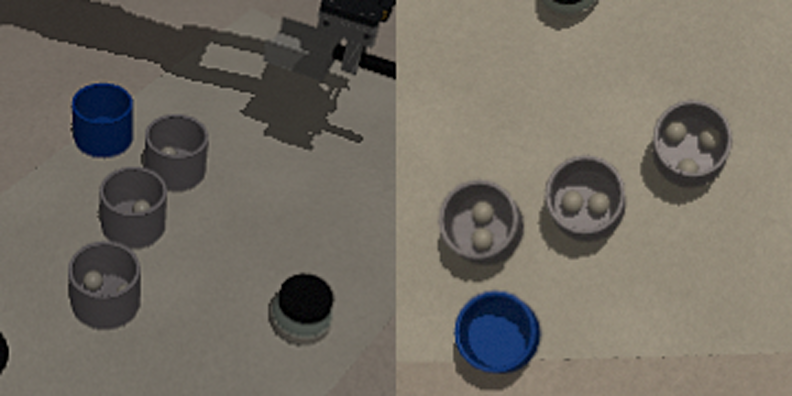

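All three balls are in the target jar, at (676,131), (708,140) and (688,166) in the picture; the other jars are unchanged. I lay the scoop down.

Call:
{"method": "step_arm", "body": {"commands": [[[0,0,6,0,0,0,8],[0,0,14,0,0,0,8],[0,0,22,0,0,0,8],[0,0,26,0,0,0,8],[0,0,26,0,0,0,8],[0,0,20,0,0,0,8],[0,0,11,0,0,0,8],[0,0,5,0,0,0,8],[0,0,3,0,0,0,8],[0,0,1,0,0,0,8],[0,0,0,0,0,0,8]]]}}

```text
time: 20.15
tool_pos: [0.5866, 0.2897, 0.2122]
ee_rot: [3.141, 0.001, -2.918]
wrist_force: [-0.3, -0.5, -1.5]
width: 0.0157
finger_force: 30.0
```

Call:
{"method": "step_arm", "body": {"commands": [[[0,0,0.8,0,0,0,8],[0,0,0,0,0,0,8],[0,0,0,0,0,0,18],[0,0,0,0,0,0,24],[0,0,0,0,0,0,34],[0,0,0,0,0,0,44],[0,0,0,0,0,0,50],[0,0,-8,0,0,0,50],[0,0,-20,0,0,0,50],[0,0,-30,0,0,0,50],[0,0,-35,0,0,0,50],[0,0,-25,0,0,0,50],[0,0,-8,0,0,0,50],[0,0,0,0,0,0,50]]]}}

```text
time: 21.9
tool_pos: [0.5865, 0.2896, 0.3378]
ee_rot: [3.141, 0.002, -2.918]
wrist_force: [0.9, -0.1, -1.4]
width: 0.0499
finger_force: 0.0
```

```bash
python3 - <<'E'
from fit import *
from plan import *
np.set_printoptions(precision=4,suppress=True)
p,R=cur();print(p,R.as_euler("xyz"))
# lid grasp hover: radial tool, fingers closing across radial line
L=np.array([.466,-.2803]); q=np.r_[L,.30]
a0,a1=np.arctan2(p[1],p[0]),np.arctan2(q[1],q[0]); r0,r1=np.hypot(*p[:2]),np.hypot(*q[:2]); P=[]
y0=R.as_euler("xyz")[2]%(2*np.pi); y1=np.pi-.30
for k in np.arange(1,21)/20:
    k=k*k*(3-2*k); a=a0+(a1-a0)*k; r=r0+(r1-r0)*k
    P.append((np.r_[r*np.cos(a),r*np.sin(a),p[2]+(q[2]-p[2])*k],down(y0+(y1-y0)*k)))
print(a1); show(rows(P,60))
s=eyes.snapshot("scene");cv2.imwrite("pics/sc.png",cv2.resize(s["color"][60:220,270:450][:,:,::-1],None,fx=3,fy=3,interpolation=2))
for q,h in(("scoop_nose",.016),("scoop_grip",.03)): print(q,[(r["confidence"],at(s,r["xy"],h)) for r in models.tip_of(s,q)][:1])
E
```

```text
[0.5865 0.2896 0.3378] [ 3.1413  0.0018 -2.9184]
-0.5415232873905174
[-0.3, -4.8, 0.3, 0.0, 0.002, 0.004, 60],
[-0.8, -13.7, 0.8, 0.0, -0.0, 0.011, 60],
[-0.8, -21.6, 1.2, 0.0, -0.0, 0.017, 60],
[-0.4, -28.3, 1.6, 0.0, -0.0, 0.022, 60],
[0.4, -33.9, 2.0, 0.0, -0.0, 0.028, 60],
[1.5, -38.4, 2.2, 0.0, -0.0, 0.031, 60],
[3.1, -41.7, 2.5, 0.0, -0.0, 0.034, 60],
[4.9, -43.9, 2.6, 0.0, -0.0, 0.037, 60],
[6.7, -45.0, 2.8, 0.0, -0.0, 0.039, 60],
[8.4, -45.1, 2.8, 0.0, -0.0, 0.039, 60],
[10.1, -44.1, 2.8, 0.0, -0.0, 0.039, 60],
[11.2, -42.2, 2.8, 0.0, -0.0, 0.038, 60],
[12.1, -39.6, 2.6, 0.0, -0.0, 0.037, 60],
[12.4, -36.2, 2.5, 0.0, -0.0, 0.034, 60],
[12.2, -32.1, 2.2, 0.0, -0.0, 0.031, 60],
[11.3, -27.5, 2.0, 0.0, -0.0, 0.028, 60],
[9.7, -22.4, 1.6, 0.0, -0.0, 0.022, 60],
[7.6, -16.7, 1.3, 0.0, -0.0, 0.018, 60],
[4.9, -10.4, 0.7, 0.0, -0.0, 0.01, 60],
[1.7, -3.7, 0.3, 0.0, -0.0, 0.004, 60],
scoop_nose [(0.87, array([0.4814, 0.2579, 0.016 ]))]
scoop_grip [(0.64, array([0.5864, 0.2788, 0.03  ]))]
```

Call:
{"method": "step_arm", "body": {"commands": [[[0,-5,0,0,0,0.004,60],[-1,-14,1,0,0,0.011,60],[-1,-21.5,1,0,0,0.017,60],[-0.5,-28,1.5,0,0,0.022,60],[0.5,-34,2,0,0,0.028,60],[1.5,-38.5,2,0,0,0.031,60],[3,-41.5,2.5,0,0,0.034,60],[5,-44,2.5,0,0,0.037,60],[6.5,-45,3,0,0,0.039,60],[8.5,-45,3,0,0,0.039,60],[10,-44,3,0,0,0.039,60],[11,-42,3,0,0,0.038,60],[12,-39.5,2.5,0,0,0.037,60],[12.5,-36,2.5,0,0,0.034,60],[12,-32,2,0,0,0.031,60],[11.5,-27.5,2,0,0,0.028,60],[9.5,-22.5,1.5,0,0,0.022,60],[7.5,-16.5,1.5,0,0,0.018,60],[5,-10.5,0.5,0,0,0.01,60],[2,-4,0,0,0,0.004,60]]]}}

```text
time: 24.55
tool_pos: [0.466, -0.2805, 0.2996]
ee_rot: [3.141, 0.0, 2.841]
wrist_force: [-0.2, -1.2, 0.3]
width: 0.06
finger_force: 0.0
```

```bash
python3 - <<'E'
from fit import *
from plan import *
np.set_printoptions(precision=4,suppress=True)
p,R=cur();print(p,R.as_euler("xyz"))
s=eyes.snapshot("scene")
pl=findfit([s],"lid",lambda p:cyl(p,LID),[.466,-.28],[.01,.01],.015)
pj=findfit([s],"jar_a",lambda p:cyl(p,JAR),[.526,-.1165],[.01,.01],.04)
t=np.r_[.466,-.2803,p[2]]; print("shift to lid",R.inv().apply(t-p)*1000)
E
```

```text
[ 0.466  -0.2805  0.2996] [3.1413 0.0001 2.8408]
lid none
jar_a 1 (array([ 0.5246, -0.1157]), np.float64(0.09328818321228027))
shift to lid [0.0276 0.1601 0.    ]
```

Call:
{"method": "step_arm", "body": {"commands": [[[0,0,6,0,0,0,60],[0,0,14,0,0,0,60],[0,0,20,0,0,0,60],[0,0,18,0,0,0,60],[0,0,12,0,0,0,60],[0,0,7,0,0,0,55],[0,0,3,0,0,0,50],[0,0,0.5,0,0,0,45],[0,0,0,0,0,0,40],[0,0,0,0,0,0,36],[0,0,0,0,0,0,33],[0,0,0,0,0,0,30],[0,0,0,0,0,0,27],[0,0,0,0,0,0,22],[0,0,0,0,0,0,20],[0,0,0,0,0,0,20]]]}}

```text
time: 26.7
tool_pos: [0.4665, -0.2799, 0.2193]
ee_rot: [3.141, 0.0, 2.842]
wrist_force: [-0.2, 2.1, 2.5]
width: 0.0295
finger_force: 30.0
```

Call:
{"method": "step_arm", "body": {"commands": [[[0,0,-5,0,0,0,20],[0,0,-12,0,0,0,20],[0,0,-20,0,0,0,20],[0,0,-24,0,0,0,20],[0,0,-22,0,0,0,20],[0,0,-15,0,0,0,20],[0,0,-8,0,0,0,20],[0,0,-4,0,0,0,20],[0,0,0,0,0,0,20]]]}}

```text
time: 27.82
tool_pos: [0.4664, -0.28, 0.3287]
ee_rot: [3.141, -0.001, 2.842]
wrist_force: [-0.4, -0.4, -0.8]
width: 0.0292
finger_force: 30.0
```

```bash
python3 - <<'E'
from fit import *
from plan import *
np.set_printoptions(precision=4,suppress=True)
p,R=cur();print(p,R.as_euler("xyz"))
S=[eyes.snapshot("scene"),eyes.snapshot("top")]
cv2.imwrite("pics/lid.png",cv2.resize(np.hstack([S[0]["color"][150:330,130:330],S[1]["color"][130:310,270:450]])[:,:,::-1],None,fx=2.1,fy=2.1,interpolation=2))
zl=p[2]-.2193
for s in S:
  for r in models.masks_of(s,"lid"):
    print(r["xy"],r["mask"].sum(),r["confidence"])
  print("exp",proj(s,[[p[0],p[1],zl+.012]]))
pl=findfit(S,"lid",lambda q:cyl([q[0],q[1]],[[(z+zl,r) for z,r in pr] for pr in LID]),p[:2],[.01,.01],zl+.012)
pj=findfit(S,"jar_a",lambda q:cyl(q,JAR),[.526,-.1165],[.01,.01],.04)
t=np.array([.5264,-.1166,p[2]]); 
show(rows(line(p,R,t,down(np.pi+psi),12),20))
E
```

```text
[ 0.4664 -0.28    0.3287] [ 3.1413 -0.0007  2.8418]
[196.9, 236.4] 816 0.58
[269.8, 230.8] 1102 0.54
exp [[199.0044 234.8341]]
[387.2, 242.1] 523 0.57
[256.3, 243.6] 77 0.5
exp [[390.5719 231.4024]]
  single (array([ 0.465 , -0.2821]), np.float64(0.21141040325164795))
  single (array([ 0.4599, -0.2837]), np.float64(0.5860294699668884))
lid 2 (array([ 0.4646, -0.2823]), np.float64(0.3987034857273102))
  single (array([ 0.5249, -0.1166]), np.float64(0.10761874914169312))
  single (array([ 0.5274, -0.1157]), np.float64(0.26189208030700684))
jar_a 2 (array([ 0.5258, -0.1167]), np.float64(0.18711307644844055))
[-0.1, 3.4, 0.1, 0.0, 0.0, -0.002, 20],
[-0.5, 9.5, 0.0, 0.0, 0.0, -0.004, 20],
[-0.9, 14.2, 0.0, 0.0, 0.0, -0.007, 20],
[-1.2, 17.9, 0.0, 0.0, 0.0, -0.008, 20],
[-1.4, 20.3, 0.0, 0.0, -0.0, -0.01, 20],
[-1.8, 21.5, 0.0, 0.0, -0.0, -0.01, 20],
[-2.0, 21.5, 0.0, 0.0, -0.0, -0.01, 20],
[-2.1, 20.2, 0.0, 0.0, -0.0, -0.01, 20],
[-2.1, 17.8, 0.0, 0.0, -0.0, -0.008, 20],
[-1.7, 14.2, 0.1, 0.0, -0.0, -0.007, 20],
[-1.2, 9.4, -0.0, 0.0, -0.0, -0.004, 20],
[-0.5, 3.4, -0.0, 0.0, -0.0, -0.002, 20],
```

View pics/lid.png

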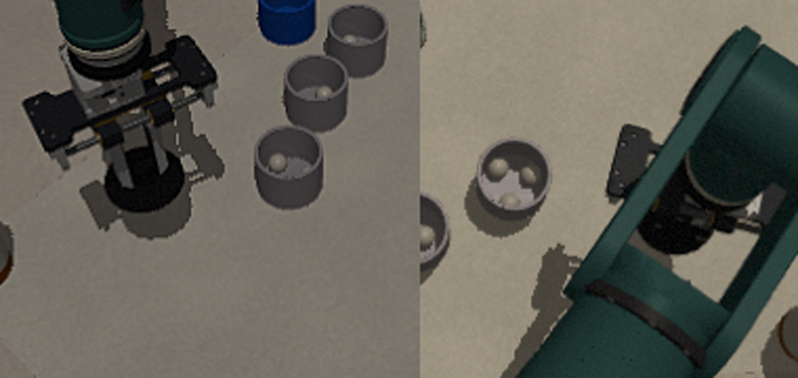

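The lid is held level over its old spot, and the jar at (513,177) in the right half is still in place with three balls. I move over it.

Call:
{"method": "step_arm", "body": {"commands": [[[0,3.5,0,0,0,-0.002,20],[-0.5,9.5,0,0,0,-0.004,20],[-1,14,0,0,0,-0.007,20],[-1,18,0,0,0,-0.008,20],[-1.5,20.5,0,0,0,-0.01,20],[-2,21.5,0,0,0,-0.01,20],[-2,21.5,0,0,0,-0.01,20],[-2,20,0,0,0,-0.01,20],[-2,18,0,0,0,-0.008,20],[-2,14,0,0,0,-0.007,20],[-1,9.5,0,0,0,-0.004,20],[-0.5,3.5,0,0,0,-0.002,20],[0,0,0,0,0,0,20],[0,0,12,0,0,0,20],[0,0,12,0,0,0,20],[0,0,9,0,0,0,20],[0,0,4,0,0,0,20],[0,0,0,0,0,0,20],[0,0,0,0,0,0,20]]]}}

```text
time: 30.6
tool_pos: [0.5267, -0.1165, 0.2926]
ee_rot: [-3.142, 0.001, 2.924]
wrist_force: [0.1, 0.5, -1.6]
width: 0.0295
finger_force: 30.0
```

```bash
python3 - <<'E'
from fit import *
from plan import *
np.set_printoptions(precision=4,suppress=True)
p,R=cur();print(p,R.as_euler("xyz"))
s=eyes.snapshot("scene"); zl=p[2]-.2193; print("lid z",zl)
findfit([s],"lid",lambda q:cyl([q[0],q[1]],[[(z+zl,r) for z,r in pr] for pr in LID]),p[:2],[.01,.01],zl+.012)
findfit([s],"jar_a",lambda q:cyl(q,JAR),[.526,-.1165],[.01,.01],.04)
t=np.array([.5264,-.1166,p[2]]); print("to go",R.inv().apply(t-p)*1000)
E
```

```text
[ 0.5267 -0.1165  0.2926] [-3.1416  0.0009  2.9238]
lid z 0.07331609221634106
lid 1 (array([ 0.5228, -0.1157]), np.float64(0.3573247194290161))
jar_a 1 (array([ 0.5284, -0.1198]), np.float64(0.5175960063934326))
to go [ 0.2359 -0.1785 -0.0002]
```

Call:
{"method": "step_arm", "body": {"commands": [[[0,0,3,0,0,0,20],[0,0,3,0,0,0,20],[0,0,2,0,0,0,20],[0,0,1,0,0,0,20],[0,0,1,0,0,0,20],[0,0,0,0,0,0,20]]]}}

```text
time: 31.5
tool_pos: [0.5265, -0.1164, 0.2821]
ee_rot: [3.141, -0.0, 2.924]
wrist_force: [0.1, -0.1, -1.5]
width: 0.0292
finger_force: 30.0
```

Call:
{"method": "step_arm", "body": {"commands": [[[0,0,1,0,0,0,20],[0,0,1,0,0,0,20],[0,0,1,0,0,0,20],[0,0,0.7,0,0,0,20],[0,0,0,0,0,0,20]]]}}

```text
time: 32.12
tool_pos: [0.5265, -0.1164, 0.2783]
ee_rot: [3.141, -0.0, 2.924]
wrist_force: [-0.5, -0.4, -1.2]
width: 0.0288
finger_force: 30.0
```

Call:
{"method": "step_arm", "body": {"commands": [[[0,0,0.6,0,0,0,20],[0,0,0.5,0,0,0,20],[0,0,0,0,0,0,20]]]}}

```text
time: 32.5
tool_pos: [0.5265, -0.1164, 0.2774]
ee_rot: [3.142, 0.0, 2.924]
wrist_force: [-0.2, -0.6, -1.0]
width: 0.0292
finger_force: 30.0
```

Spigot is in with no side force. I release, rise straight up and clear off.

Call:
{"method": "step_arm", "body": {"commands": [[[0,0,0.3,0,0,0,20],[0,0,0,0,0,0,30],[0,0,0,0,0,0,34],[0,0,0,0,0,0,42],[0,0,0,0,0,0,52],[0,0,0,0,0,0,60],[0,0,-6,0,0,0,60],[0,0,-18,0,0,0,60],[0,0,-28,0,0,0,60],[0,0,-30,0,0,0,60],[0,0,-12,0,0,0,60],[10,8,0,0,0,0,60],[20,30,0,0,0,0,60],[30,45,0,0,0,0,60],[30,50,0,0,0,0,60],[30,50,0,0,0,0,60],[20,40,0,0,0,0,60],[10,25,0,0,0,0,60],[0,8,0,0,0,0,60],[0,0,0,0,0,0,60]]]}}

```text
time: 35.0
tool_pos: [0.4352, 0.1659, 0.3702]
ee_rot: [-3.14, -0.001, 2.924]
wrist_force: [-0.5, 0.5, -0.6]
width: 0.0601
finger_force: 0.0
```

```bash
python3 - <<'E'
from fit import *
np.set_printoptions(precision=4,suppress=True)
S=[eyes.snapshot("scene"),eyes.snapshot("top")]
ims=[cv2.resize(S[0]["color"][110:290,200:400],(400,360)),cv2.resize(S[1]["color"][130:310,130:330],(400,360))]
cv2.imwrite("pics/fin.png",np.hstack(ims)[:,:,::-1])
findfit(S,"lid",lambda q:cyl([q[0],q[1]],[[(z+.058,r) for z,r in pr] for pr in LID[1:]]),[.526,-.1165],[.01,.01],.07)
findfit(S[:1],"lid",lambda q:cyl([q[0],q[1]],[[(z+q[2],r) for z,r in pr] for pr in LID[1:]]),[.526,-.1165,.058],[.01,.01,.005],.07)
E
```

```text
single (array([ 0.5247, -0.1179]), np.float64(0.05698263645172119))
  single (array([ 0.5265, -0.1169]), np.float64(0.07367843389511108))
lid 2 (array([ 0.5261, -0.1174]), np.float64(0.06791752576828003))
lid 1 (array([ 0.5153, -0.108 ,  0.0413]), np.float64(0.03749120235443115))
```

View pics/fin.png

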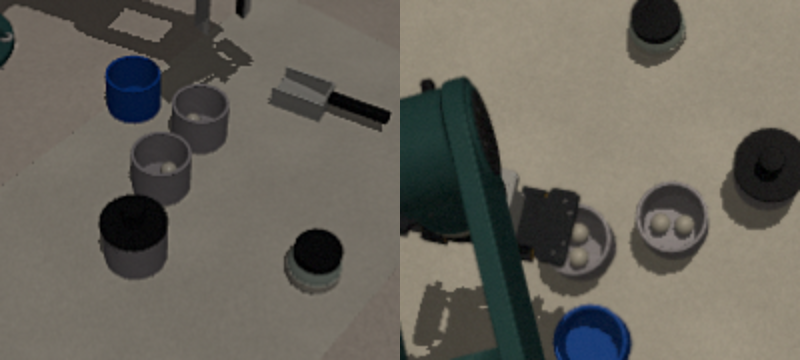

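The final view shows the lid seated level and centred on the filled jar at (134,235). The scoop is upright at (330,98), and the other jars, the blue jar and the sample jar are in place.

```bash
python3 -c "
from bench import robot
print(robot.close_job())"
```

```text
the job is handed in; nothing more can be done
None
```

The job is handed in at about 35 s of the 72 s limit: the three balls are in the formerly empty grey jar with its lid seated level, the scoop lies upright on the bench, and the other jars and the sample jar look undisturbed in the final view (the bottle was out of frame there, and the arm never went near it).

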